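# Draw up the frame corner and hold it square

### The job

A picture-frame corner is being glued on the board: wind the key clockwise, turn by turn, all the way to its stop so that the side rail is drawn up tight to the far rail. Then take the steel square by its post, lay it flat on the board and press it into the inside corner of the two rails until both its outer faces touch, and finish while still holding it there, square and gently pressed against both rails. Do not knock over or shift the glue stick that stands on the board.

Things in the scene. Friction and masses are not known exactly. Their poses are not given: they have to be found in the camera images.
- board: plywood gluing board, 260 x 260 x 15 mm, fixed to the desk. Origin at the centre of its underside; its x points away from the robot towards the far rail, y to the left towards the side rail, z up. Two brown wooden frame rails, 24 mm wide and 22 mm high, lie on it and make an inside corner at its far left
- far_rail: fixed wooden rail, 236 mm long, along the board's y at the far side; its inner face, towards the robot, lies at x = +92 mm in the board frame. Origin and axes are those of the board
- side_rail: wooden rail, 132 mm long, along the board's x at the left; its inner face lies at y = +92 mm in the board frame. It slides only along the board's +x, driven by the key (4 mm per rad): the gap to the far rail is 12 mm at key 0 and nil at key 3.0, when it spans x = -40 to +92 mm. Its axes are the board's; its origin is the board's when the key is at 0 and moves with it
- key (a joint): winding key angle, rad: 0 unwound, 3.0 at the stop, which is rigid: do not force the key past it, within 0.2 rad of it is fully wound; grows clockwise seen from above. Needs about 0.1 N m; a brake holds it wherever it is let go
- key_grip (a point): middle of the key's flat steel blade, on its upright turning axis, at board (-96, +100) mm and 75 mm above the desk. The blade is 36 mm wide along this point's x, 10 mm thick along its y and 38 mm high (from 19 mm above to 19 mm below this point); z up. At key 0 its x is the board's x. Under it, with its top 27 mm below this point, is a grey housing 46 x 42 mm
- corner (a point): inside corner of the rails' inner faces, at the board's top (15 mm above the desk), at board (+92, +92) mm; axes as the board
- square: loose grey steel assembly square, 0.22 kg: flat L of two arms, 14 mm thick, with a diagonal brace and on it an upright post, 24 x 24 mm, its sides parallel to the arms, its top 62 mm above the underside; take it by the post. Origin under the post's middle, at the underside; z up. Its +x face goes against the far rail, its +y face against the side rail: its axes end parallel to the board's
- square_corner (a point): point where the square's two outer faces would meet (the metal is cut away there), at its underside, at (+45, +45) mm in the square's frame; axes as the square. The faces are the planes x = +45 mm (from y -65 to +35 mm) and y = +45 mm (from x -65 to +35 mm) of the square's frame
- glue_stick: glue stick, 26 mm across and 88 mm high, standing loose on the board near its near right corner, to be left standing; origin at the middle of its underside

How it is judged (in metres and radians):
On the way, in this order (a step that is already met when the one before it is completed fails the run):
1. the key is wound to its stop and the side rail drawn up (key above 2.75 rad) (value of joint key above 2.75 rad), for 0.2 s.
2. the square touches both rails (contact force between square and far_rail above 1 N and contact force between square and side_rail above 1 N and horizontal distance between square_corner and corner below 0.005 m), for 0.2 s.
At the end, for the whole second after the job is handed in: Key above 2.75 rad; fingers still on the square, which pushes on each rail with over 1 N, its outer corner within 4 mm of the rails' corner, within 0.025 rad of the board's axes, flat (tilt under 0.05 rad, under 6 mm above the board) and still; the glue stick stands (value of joint key above 2.75 rad and contact force between square and far_rail above 1 N and contact force between square and side_rail above 1 N and contact force between square and the fingers above 1 N and horizontal distance between square_corner and corner below 0.004 m and angle between the x axis of square and the x axis of board, either way round below 0.025 rad and z of square in the frame of corner below 0.006 m and angle between square's own z axis and vertical below 0.05 rad and linear speed of square below 0.01 m/s and angle between glue_stick's own z axis and vertical below 0.2 rad); the arm keeps its last pose, push and grip.
It fails at once if the glue stick is knocked over or shifted by more than 30 mm (angle between glue_stick's own z axis and vertical above 0.5 rad or distance of glue_stick from where it was at the start of the episode above 0.03 m).
It fails at once if the square is rammed against a rail with more than 80 N (contact force between square and far_rail above 80 N or contact force between square and side_rail above 80 N).
It also fails if it takes over 67 s, if anything falls off the work surface, if the arm or the gripper's body presses on something with over 40 N, if the wrist force passes 120 N, or if a joint passes its speed limit or range.

### The arm

A 6-joint arm with a two-finger parallel gripper is mounted at the origin on a cart in front of the work surface, level with it; the furniture and walls round the work are solid. World frame = base frame: x ahead of the robot, y to its left, z up, the work surface at z = 0. Lengths are in mm, angles in degrees, forces in N, time in s.
With the tool pointing down it reaches from about 300 to 850 mm from the base axis. Payload 4.2 kg.
Tool frame: the origin (TCP) lies midway between the tips of the shut fingers; the grasp point (between the pads) lies 19 mm behind it; z points along the fingers, x is the direction in which the jaws open and shut, and the axes are right-handed (so a half turn about z gives the same grasp; the last joint's range is limited). The gripper opens to 91 mm and grips with 3 to 60 N. Pads are 32 mm wide; open, the fingers measure 118 mm over their backs; the gripper's body (76 mm by 178 mm) begins 60 mm behind the grasp point.
Start: joints at [69.156, 18.312, 89.639, -0, 72.044, -1.146], TCP at [193.817, 541.367, 213.976] pointing down, gripper open.
Joint ranges: [-177.97, 177.97], [-48.28, 115.42], [12.27, 149.76], [-77.06, 257.06], [2.81, 150.46], [-146.56, 146.56]. Speed limits (degrees/s): [147.25, 147.25, 180, 180, 180, 180].

### API

Orientations are given as [roll, pitch, yaw] about the fixed x, y, z axes, in that order (R = Rz(yaw) Ry(pitch) Rx(roll)).
In Python, from workcell import env gives the robot as it stands. The module is installed in compiled form; this text tells all that it offers.
- The arm moves only by the tool drive_tool, never from a script. Its argument "series" is a list of rows, each a list of 3 entries, a list of its own where there are three numbers: the closure, from 0 (fully open) to 1 (shut), then the shift along the tool's x, y, z in mm, then the turn, a rotation vector about the tool's x, y, z in rad. In form: [[gripper, [dx, dy, dz], [rx, ry, rz]], ...]. A call has exactly 5 rows; each row is the pose to reach, as a shift and turn from the pose commanded when the call began, along the tool's axes at that moment; what a row does not reach only later rows make up. A row lasts 1/10 s, in which the tool goes at most 50 mm and 8.59 degrees, less where a joint would pass 70% of its speed; a pose out of reach is approached as far as the arm can. A call with a gripper value outside its range is refused whole. The fingers move at their own pace and stop on an object; "squeeze" is the grip in N (left out, the last holds). Time passes only in rows, so rows that repeat a pose let the fingers close, or fill a call up. It gives the time, the measured TCP pose, the force and the opening at its end, in the units of the state.
- env.state(): the state, without advancing time (a new reading comes with each control period).
- env.grab_frame(name): name is "side" or "top" or "wrist"; returns a dict with "image" (420x560x3 uint8, red, green, blue), "K" (3x3 intrinsics, pixels), "origin" and "orientation" of the camera in the world. Camera axes: x right, y down, z forward; pixel columns grow to the right and rows downward; lengths in mm; the calibration is good to about 2 mm. The wrist camera is an equidistant fisheye: a pixel r from the principal point sees the ray r / f radians off the axis. A picture is of the moment at which its call begins. There is no depth.
- env.job_done(): hands the job in, once; it reports no verdict.
The state is a dict: "time_s": time; "qpos": joint angles; "qvel": joint speeds; "effort": joint torques, N m; "ee_pos": TCP position; "ee_rot": TCP orientation; "force": force on the tool from outside, world axes, zero at the start; "torque": the same for the moment, N m; "gripper_width": finger opening in mm.
Only numpy, scipy, OpenCV 4.12 (cv2) and the standard library are available. Lean on these libraries where they do the work, as an engineer would, in place of code of your own. Each camera call takes 0.05 s, during which the arm holds its last target.

## Working session

There is one attempt and no reset: what is moved stays moved. The work goes in short steps, Python scripts to look and compute and a tool call to move; the robot and the scene stay as the last step left them, time stands still between calls to the robot, and variables do not carry over. Pictures are saved under pics/ and viewed, and the job is handed in when it is done.

Besides the shell and the picture viewer there is one more tool, called after ">>>" in YAML: its name, and indented under it one key for each argument. drive_tool: Moves the arm, as the interface text tells. Its arguments: {"type":"object","properties":{"series":{"type":"array","items":{"type":"array"}},"squeeze":{"type":"number"}},"required":["series"]}

```bash
mkdir -p pics; cat > h.py <<'E'
from workcell import env
import cv2, numpy as np
from scipy.spatial.transform import Rotation as R
def grab(name,fn):
    f=env.grab_frame(name); cv2.imwrite('pics/'+fn,f['image'][:,:,::-1]); np.savez('pics/'+fn+'.npz',K=f['K'],o=f['origin'],r=f['orientation']); return f
E
python3 - <<'E'
from h import *
print(env.state())
for n in ['side','top','wrist']:
    f=grab(n,n+'0.png'); print(n,f['K'],f['origin'],f['orientation'])
E
```

```text
{'time_s': 0.0, 'qpos': array([ 6.91563486e+01,  1.83522269e+01,  8.97074699e+01, -1.69233792e-03,
        7.20425266e+01, -1.14469700e+00]), 'qvel': array([-0.04875798, -0.01909529,  0.00265366,  0.01326194,  0.05924005,
       -0.06284571]), 'effort': array([-2.55044310e-03, -4.12472999e+01, -2.31964248e+01,  7.23943161e-02,
        4.57687641e-02, -1.53060646e-04]), 'ee_pos': array([193.6360239 , 540.87617816, 213.10719352]), 'ee_rot': array([-1.79999566e+02,  1.02235054e-01,  7.03015692e+01]), 'force': array([-0.1146881 , -0.32523394, -0.24673461]), 'torque': array([0.03239602, 0.02229891, 0.07388991]), 'gripper_width': 90.99065554139729}
side [[413.04941613   0.         290.92684656]
 [  0.         413.04941613 205.8144005 ]
 [  0.           0.           1.        ]] [719.02745506 973.30029056 522.49839331] [-113.33631671   -0.43583283  169.09073986]
top [[489.93936021   0.         270.57343792]
 [  0.         489.93936021 211.73561628]
 [  0.           0.           1.        ]] [ 451.7607883   -23.12471171 1224.37061444] [-176.67211274   -0.23499449  -91.16952392]
wrist [[325.1922621    0.         281.68848241]
 [  0.         325.1922621  212.75247532]
 [  0.           0.           1.        ]] [121.64123247 565.59864002 384.83529166] [1.64570416e+02 1.48666489e-01 7.03060708e+01]
```

View pics/side0.png

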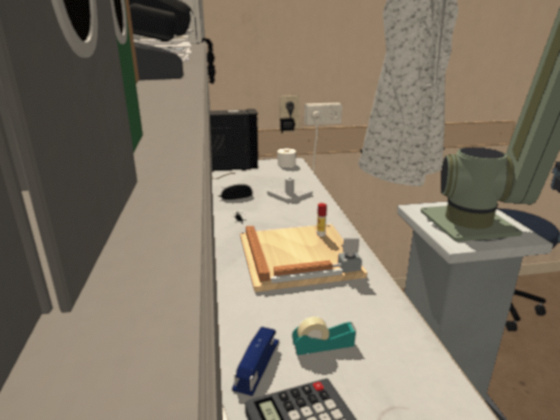

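View pics/top0.png

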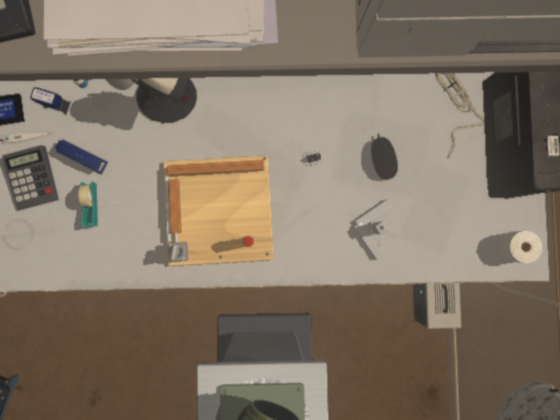

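View pics/wrist0.png

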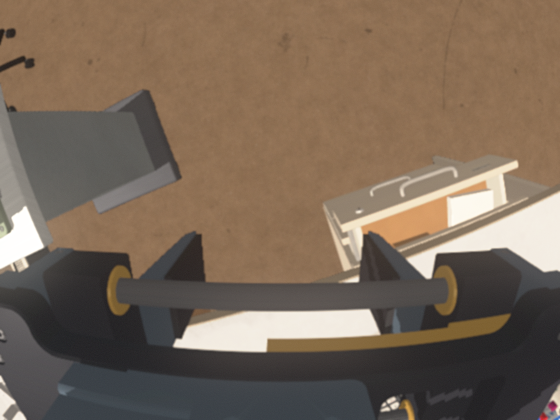

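```bash
cat >> h.py <<'E'
def load(fn):
    d=np.load('pics/'+fn+'.npz'); return d['K'],d['o'],R.from_euler('xyz',d['r'],degrees=True).as_matrix()
def ray(fn,uv,fish=False):
    K,o,M=load(fn); x=(uv[0]-K[0,2])/K[0,0]; y=(uv[1]-K[1,2])/K[1,1]
    if fish:
        r=np.hypot(x,y); d=np.array([x/r*np.sin(r),y/r*np.sin(r),np.cos(r)])
    else: d=np.array([x,y,1.])
    return o,M@d
def onz(fn,uv,z,fish=False):
    o,d=ray(fn,uv,fish); return o+d*(z-o[2])/d[2]
def proj(fn,P,fish=False):
    K,o,M=load(fn); c=(np.atleast_2d(P)-o)@M
    if fish:
        n=np.hypot(c[:,0],c[:,1]); th=np.arctan2(n,c[:,2]); s=th/n
        xy=c[:,:2]*s[:,None]
    else: xy=c[:,:2]/c[:,2:]
    return xy*K[0,0]+K[:2,2]
def crop(fn,x0,y0,x1,y1,s,out):
    im=cv2.imread('pics/'+fn)[y0:y1,x0:x1]; cv2.imwrite('pics/'+out,cv2.resize(im,None,fx=s,fy=s,interpolation=cv2.INTER_CUBIC))
E
python3 - <<'E'
from h import *
crop('top0.png',150,145,290,280,4.4,'c1.png')
crop('top0.png',330,180,430,280,6,'c2.png')
crop('side0.png',220,140,380,300,3.7,'c3.png')
E
```

```text
(no output)
```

View pics/c1.png

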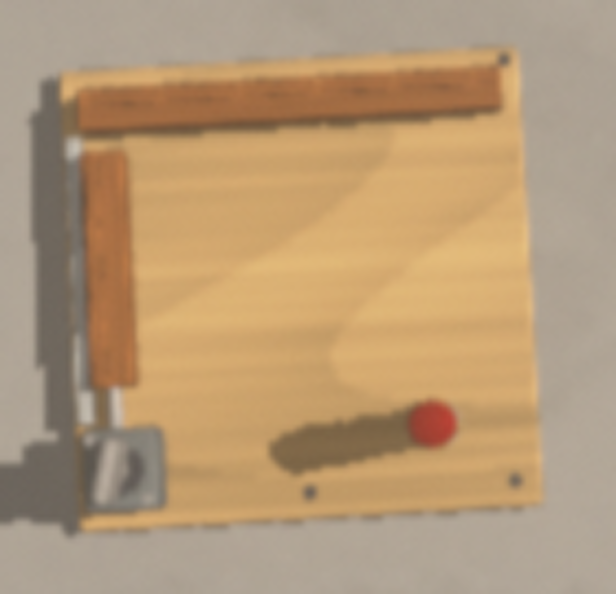

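View pics/c2.png

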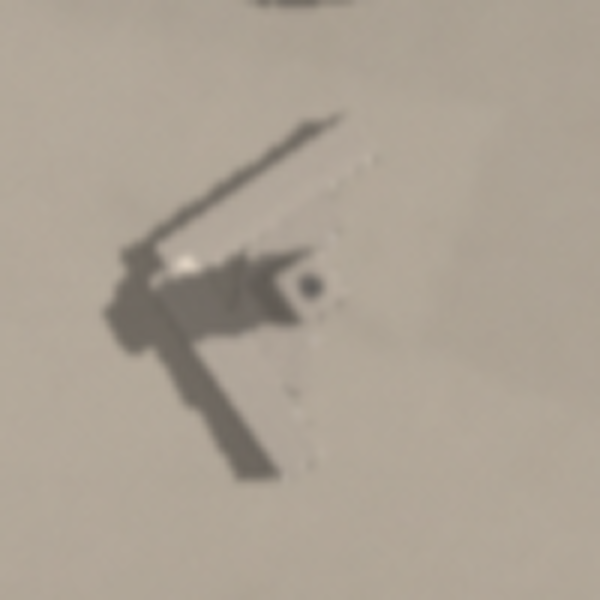

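View pics/c3.png

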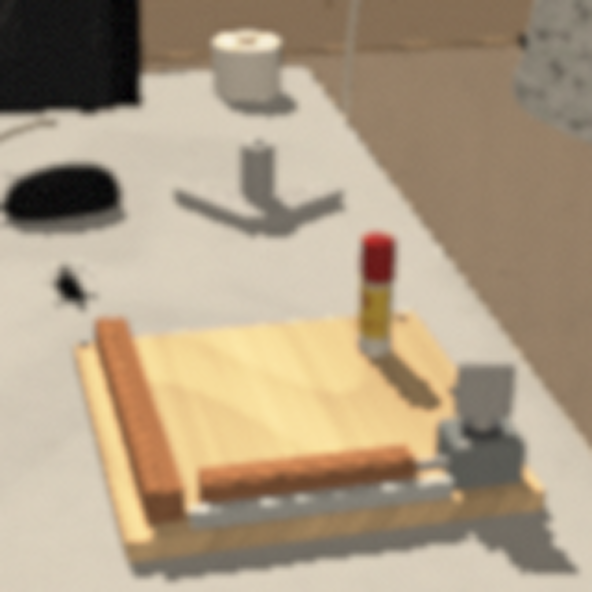

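```bash
cat >> h.py <<'E'
def boardfit(fn,uvs,locs,fish=False):
    from scipy.optimize import least_squares
    def f(p):
        c,s=np.cos(p[2]),np.sin(p[2]); L=np.array(locs,float)
        W=np.c_[p[0]+c*L[:,0]-s*L[:,1],p[1]+s*L[:,0]+c*L[:,1],L[:,2]]
        return (proj(fn,W,fish)-np.array(uvs)).ravel()
    r=least_squares(f,[450,100,0]); return r.x,r.fun
E
python3 - <<'E'
from h import *
def u(x,y,s,x0,y0): return np.array([(x+.5)/s-.5+x0,(y+.5)/s-.5+y0])
a=[u(x,y,4.4,150,145) for x,y in [(62,73),(519,50),(541,502),(80,530)]]
p,res=boardfit('top0.png',a,[(130,130,15),(130,-130,15),(-130,-130,15),(-130,130,15)])
print(p,np.degrees(p[2]),res)
s=[np.array([x,y])/3.7+[220,140] for x,y in [(78,345),(410,312),(542,490),(130,548)]]
# side: TL.. corners far-right, near-right, near-left(bottom?)
p2,res2=boardfit('side0.png',s[:1]+s[1:2]+s[2:3]+s[3:],[(130,-130,15),(-130,-130,15),(-130,130,15),(130,130,15)])
print(p2,np.degrees(p2[2]),res2)
c,sn=np.cos(p[2]),np.sin(p[2]); RB=np.array([[c,-sn],[sn,c]])
for n,l in [('key',(-96,100)),('corner',(92,92)),('target',(47,47))]: print(n,RB@l+p[:2])
print('glue',onz('top0.png',u(432,424,4.4,150,145),103), RB.T@(onz('top0.png',u(432,424,4.4,150,145),103)[:2]-p[:2]))
print('post',onz('top0.png',u(310,286,6,330,180),62))
for q in [(345,115),(150,243),(155,275),(285,478)]: print(onz('top0.png',u(*q,6,330,180),14))
E
```

```text
[5.29138274e+02 1.00490006e+02 3.26382142e-02] 1.8700319244260089 [-0.48978856 -0.6816813   0.11099994 -0.88039553  0.68231854  1.110984
 -0.30493546  0.40331773]
[5.28120345e+02 9.97657718e+01 4.44952132e-02] 2.5493879264528334 [-1.67210773 -0.31508165  0.65783324 -0.57183431  1.8119945   0.25827824
 -0.86614292 -0.67583728]
key [429.92615956 197.30403622]
corner [618.08709402 195.44319179]
target [574.57951898 148.99869896]
glue [451.01286233  24.33374553 103.        ] [-80.56896672 -73.56628045]
post [ 477.04760434 -291.2498377    62.        ]
[ 548.45882506 -319.1751072    14.        ]
[ 497.15120683 -236.89677098   14.        ]
[ 483.91961035 -238.55740661   14.        ]
[ 399.53521012 -289.40971597   14.        ]
```

```bash
cat >> h.py <<'E'
def delta(cur,tgt):
    # cur,tgt: x,y,z,yaw deg ; returns tool shift & rz
    a=np.radians(cur[3]); d=np.array(tgt[:3])-np.array(cur[:3])
    X=np.array([np.cos(a),np.sin(a),0]);Y=np.array([np.sin(a),-np.cos(a),0])
    return np.round([d@X,d@Y,-d[2],np.radians(cur[3]-tgt[3])],4)
def after(cur,sh,rz):
    a=np.radians(cur[3]); X=np.array([np.cos(a),np.sin(a),0]);Y=np.array([np.sin(a),-np.cos(a),0])
    p=np.array(cur[:3])+sh[0]*X+sh[1]*Y-np.array([0,0,sh[2]]); return [*p,cur[3]-np.degrees(rz)]
E
python3 - <<'E'
from h import *
print(delta((193.817,541.367,213.976,70.302),(400,197.3,214,92)))
E
```

```text
[-2.544365e+02  3.100897e+02 -2.400000e-02 -3.787000e-01]
```

>>> drive_tool:
  series:
    - [0,[-25,31,0],[0,0,-0.04]]
    - [0,[-55,67,0],[0,0,-0.08]]
    - [0,[-85,103,0],[0,0,-0.12]]
    - [0,[-114,139,0],[0,0,-0.16]]
    - [0,[-140,170,0],[0,0,-0.2]]

```text
time_s: 0.65
ee_pos: [307.2, 350.2, 213.8]
ee_rot: [180.0, 0.0, 81.9]
force: [0.4, 0.8, 0.8]
gripper_width: 91.0
```

```bash
python3 - <<'E'
from h import *
c=after((193.817,541.367,213.976,70.302),(-140,170,0),-0.2);print(c)
print(delta(c,(400,197.3,214,92)))
s=env.state();print(s['ee_pos'],s['ee_rot'],s['time_s'])
E
```

```text
[np.float64(306.6802576266182), np.float64(352.2588693500789), np.float64(213.976), np.float64(81.76115590261648)]
[-1.399869e+02  1.145622e+02 -2.400000e-02 -1.787000e-01]
[307.23340691 350.23127867 213.78581684] [1.79994363e+02 2.51258133e-02 8.18558981e+01] 0.65
```

>>> drive_tool:
  series:
    - [0,[-35,29,0],[0,0,-0.05]]
    - [0,[-70,57,0],[0,0,-0.09]]
    - [0,[-105,86,0],[0,0,-0.13]]
    - [0,[-140,114.6,0],[0,0,-0.1787]]
    - [0,[-140,114.6,0],[0,0,-0.1787]]

```text
time_s: 1.15
ee_pos: [402.0, 193.3, 213.9]
ee_rot: [180.0, 0.1, 91.7]
force: [0.8, 1.3, 0.8]
gripper_width: 91.4
```

```bash
python3 - <<'E'
from h import *
grab('wrist','w1.png');grab('top','t1.png')
s=env.state();print(s['ee_pos'],s['ee_rot'],s['time_s'],s['force'])
print(load('w1.png')[1])
E
```

```text
[400.09617173 196.70254878 213.76354048] [-1.79956969e+02 -2.96711132e-02  9.18140571e+01] 1.25 [-0.12417869  0.31193167 -0.12324935]
[325.37225897 190.44997341 385.40700702]
```

View pics/w1.png

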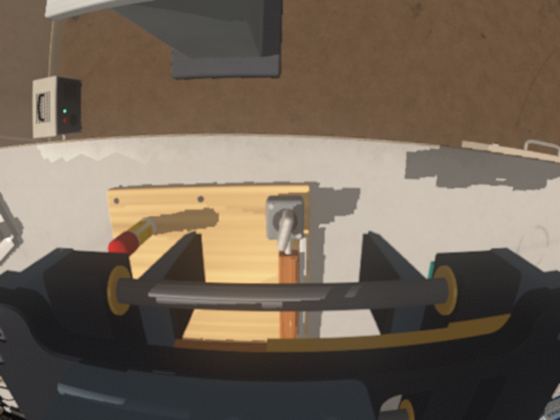

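```bash
python3 - <<'E'
from h import *
crop('w1.png',250,170,350,270,6,'c4.png');crop('w1.png',95,170,215,270,5,'c5.png')
E
```

```text
(no output)
```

View pics/c4.png

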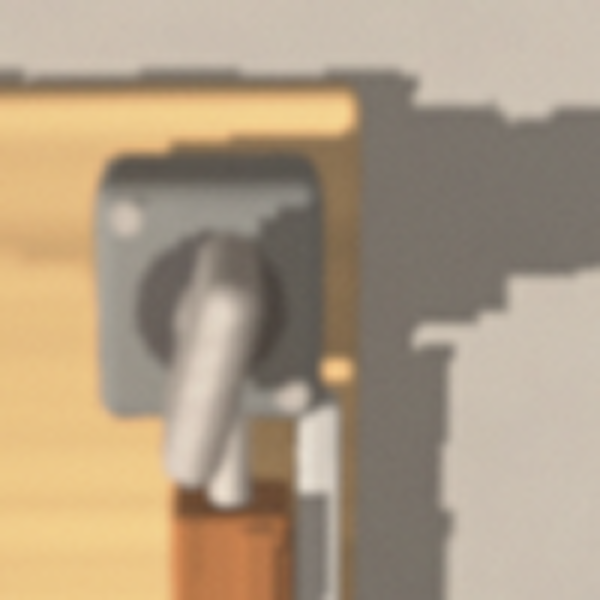

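View pics/c5.png

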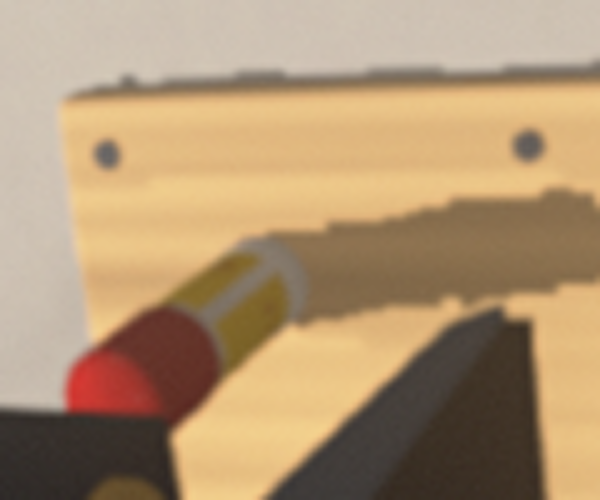

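```bash
python3 - <<'E'
from h import *
def u(x,y,s,x0,y0): return np.array([(x+.5)/s-.5+x0,(y+.5)/s-.5+y0])
K=[onz('w1.png',u(x,y,6,250,170),94,True) for x,y in [(232,290),(190,480)]]
for k in K: print(k)
print('mid',(K[0]+K[1])/2,'ang',np.degrees(np.arctan2(*(K[1]-K[0])[[1,0]])),np.linalg.norm(K[1]-K[0]))
H=[onz('w1.png',u(x,y,6,250,170),48,True) for x,y in [(105,165),(318,165),(320,412),(105,412)]]
print(np.array(H), np.mean(H,0))
print('hub', onz('w1.png',u(212,310,6,250,170),48,True))
B=[onz('w1.png',u(357,92,6,250,170),15,True),onz('w1.png',u(66,100,5,95,170),15,True)]
print(B,np.degrees(np.arctan2(*(B[0]-B[1])[[1,0]]))-90,np.linalg.norm(B[0]-B[1]))
print('glue',onz('w1.png',u(120,395,5,95,170),103,True))
# side image blade top corners
E
```

```text
[410.77444438 198.398649    94.        ]
[442.79195919 192.77540011  94.        ]
mid [426.78320178 195.58702456  94.        ] ang -9.96128765171963 32.50757115764093
[[401.84520666 176.35653715  48.        ]
 [400.7158184  214.12121367  48.        ]
 [447.17531021 216.66922805  48.        ]
 [448.33516621 177.12976865  48.        ]] [424.51787537 196.06918688  48.        ]
hub [428.12876384 196.16981632  48.        ]
[array([393.37736214, 223.36467365,  15.        ]), array([403.57376007, -31.71335647,  15.        ])] 2.2891022658191815 255.28174234969032
glue [446.54591448  26.05132601 103.        ]
```

```bash
python3 - <<'E'
from h import *
c=after((193.817,541.367,213.976,70.302),(-140,170,0),-0.2)
c=after(c,(-140,114.6,0),-.1787);print(c)
print(delta(c,(427.5,196,125,81)))
E
```

```text
[np.float64(400.0355164429056), np.float64(197.2815947213644), np.float64(213.976), np.float64(91.99991170160429)]
[-2.2393 27.403  88.976   0.192 ]
```

>>> drive_tool:
  series:
    - [0,[-1,7,20],[0,0,0.05]]
    - [0,[-2,15,45],[0,0,0.1]]
    - [0,[-2.2,22,70],[0,0,0.15]]
    - [0,[-2.2,27.4,89],[0,0,0.19]]
    - [0,[-2.2,27.4,89],[0,0,0.19]]

```text
time_s: 1.75
ee_pos: [425.4, 196.9, 122.6]
ee_rot: [-179.7, 0.1, 81.2]
force: [-0.4, 0.0, 0.4]
gripper_width: 91.4
```

```bash
python3 - <<'E'
from h import *
env.grab_frame('side')
grab('wrist','w2.png')
s=env.state();print(s['ee_pos'],s['ee_rot'],s['time_s'],s['force'])
print(proj('w2.png',np.array([s['ee_pos']]),True))
c=after((400.04,197.28,213.976,92),(-2.2,27.4,89),.19);print(c)
crop('w2.png',180,150,380,300,4,'c6.png')
E
```

```text
[426.86693641 197.18565495 125.07805529] [-1.79954037e+02  7.48262611e-04  8.12552109e+01] 1.85 [-0.15892801 -0.47189383  1.19027631]
[[284.3384101  263.16435172]]
[np.float64(427.50008755306874), np.float64(196.0375863902065), np.float64(124.976), np.float64(81.11380189251436)]
```

View pics/c6.png

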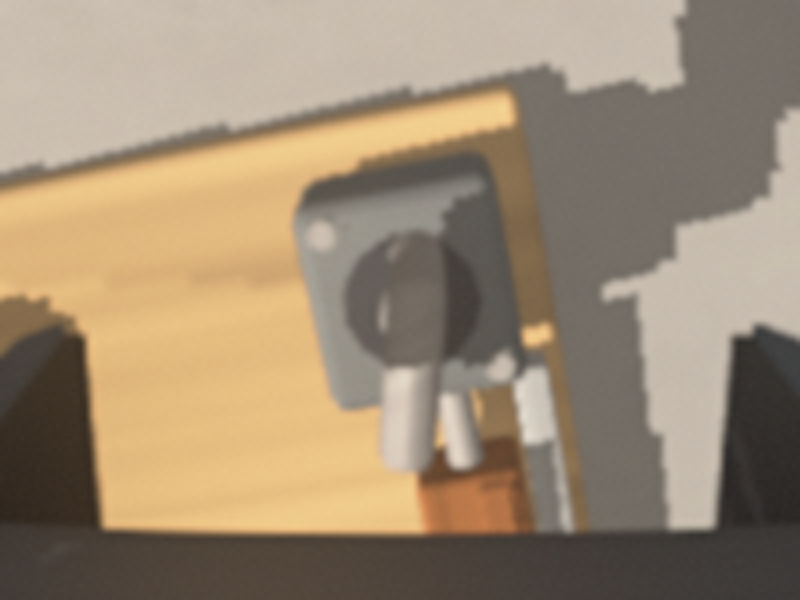

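```bash
python3 - <<'E'
from h import *
def u(x,y,s=4,x0=180,y0=150): return np.array([(x+.5)/s-.5+x0,(y+.5)/s-.5+y0])
K=[onz('w2.png',u(x,y),94,True) for x,y in [(411,365),(406,468)]]
print(K,(K[0]+K[1])/2,np.degrees(np.arctan2(*(K[1]-K[0])[[1,0]])),np.linalg.norm(K[1]-K[0]))
H=[onz('w2.png',u(x,y),48,True) for x,y in [(298,195),(488,155),(522,370),(338,408)]]
print(np.mean(H,0))
print(onz('w2.png',u(412,300),48,True))
E
```

```text
[array([424.50114553, 196.40655132,  94.        ]), array([442.89804165, 192.73350624,  94.        ])] [433.69959359 194.57002878  94.        ] -11.290962722344057 18.759985258507996
[424.45535448 196.521788    48.        ]
[427.60658577 196.1319099   48.        ]
```

>>> drive_tool:
  series:
    - [0,[0,-1,20],[0,0,0.01]]
    - [0,[0,-1,40],[0,0,0.01]]
    - [0,[0,-1,57],[0,0,0.01]]
    - [0,[0,-1,67],[0,0,0.01]]
    - [0,[0,-1,67],[0,0,0.01]]

```text
time_s: 2.35
ee_pos: [426.0, 196.5, 57.9]
ee_rot: [-180.0, 0.0, 80.6]
force: [-0.0, -0.6, -0.9]
gripper_width: 91.2
```

>>> drive_tool:
  series:
    - [0.5,[0,0,0],[0,0,0]]
    - [0.8,[0,0,0],[0,0,0]]
    - [1,[0,0,0],[0,0,0]]
    - [1,[0,0,0],[0,0,0]]
    - [1,[0,0,0],[0,0,0]]
  squeeze: 30

```text
time_s: 2.85
ee_pos: [426.7, 196.2, 58.2]
ee_rot: [180.0, -0.0, 80.5]
force: [0.4, -0.3, 0.3]
gripper_width: 54.3
```

```bash
python3 - <<'E'
from h import *
grab('wrist','w3.png')
s=env.state();print(s)
E
```

```text
{'time_s': 2.9, 'qpos': array([ 2.32932829e+01,  1.84207399e+01,  1.15614578e+02,  5.12723340e-03,
        4.59390686e+01, -5.72458505e+01]), 'qvel': array([-0.01622567,  0.22565833,  0.10825721, -0.08446184, -0.0777333 ,
        0.01463979]), 'effort': array([ 8.06963275e-03, -3.49782872e+01, -1.68292522e+01,  8.93879071e-03,
        8.20845854e-02,  1.48479057e-04]), 'ee_pos': array([426.60641014, 196.21047273,  58.14124869]), 'ee_rot': array([ 1.79980453e+02, -1.69579715e-02,  8.05355716e+01]), 'force': array([-0.17888113,  0.69572279, -0.89938824]), 'torque': array([-0.02982704,  0.08065644,  0.00892553]), 'gripper_width': 50.19861790502724}
```

View pics/w3.png

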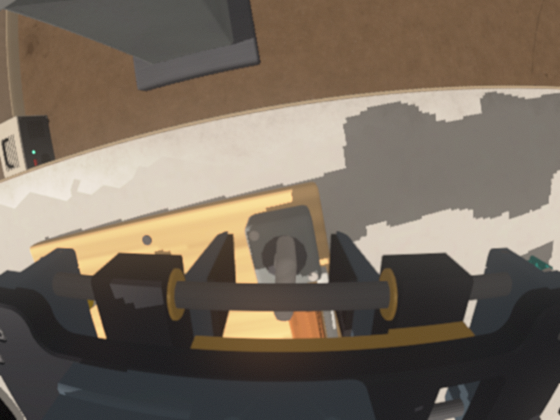

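>>> drive_tool:
  series:
    - [1,[0,0,0],[0,0,0]]
    - [1,[0,0,0],[0,0,0]]
    - [1,[0,0,0],[0,0,0]]
    - [1,[0,0,0],[0,0,0]]
    - [1,[0,0,0],[0,0,0]]

```text
time_s: 3.4
ee_pos: [426.5, 197.3, 58.0]
ee_rot: [-180.0, -0.2, 80.4]
force: [-2.0, 15.7, -4.1]
gripper_width: 10.2
```

>>> drive_tool:
  series:
    - [1,[0,0,0],[0,0,0]]
    - [1,[0,0,0],[0,0,0]]
    - [1,[0,0,0],[0,0,0.05]]
    - [1,[0,0,0],[0,0,0.1]]
    - [1,[0,0,0],[0,0,0.15]]

```text
time_s: 3.9
ee_pos: [426.7, 198.0, 58.0]
ee_rot: [-180.0, -0.2, 71.8]
force: [-1.3, 8.0, -3.1]
gripper_width: 9.8
```

>>> drive_tool:
  series:
    - [1,[0.8,0,0],[0,0,0.1]]
    - [1,[1.6,0,0],[0,0,0.2]]
    - [1,[1.6,0,0],[0,0,0.3]]
    - [1,[1.6,0,0],[0,0,0.4]]
    - [1,[1.6,0,0],[0,0,0.5]]

```text
time_s: 4.4
ee_pos: [427.6, 199.4, 58.0]
ee_rot: [-179.9, -0.2, 43.0]
force: [1.0, 6.8, -3.7]
gripper_width: 9.8
```

```bash
python3 - <<'E'
from h import *
s=env.state();print(s['ee_pos'],s['ee_rot'],s['force'],s['torque'])
E
```

```text
[427.57097169 199.37910836  57.98700887] [-179.9205244    -0.18319766   43.01656156] [ 0.96629227  6.80322413 -3.72465237] [ 1.10414158 -0.01613948  0.14540411]
```

>>> drive_tool:
  series:
    - [1,[0.7,-0.7,0],[0,0,0.12]]
    - [1,[0.7,-0.7,0],[0,0,0.24]]
    - [1,[0.7,-0.7,0],[0,0,0.36]]
    - [1,[0.7,-0.7,0],[0,0,0.48]]
    - [1,[0.7,-0.7,0],[0,0,0.6]]

```text
time_s: 4.9
ee_pos: [429.3, 200.3, 58.0]
ee_rot: [-179.9, -0.3, 8.6]
force: [5.5, 6.0, -6.6]
gripper_width: 9.7
```

>>> drive_tool:
  series:
    - [1,[0,0,0],[0,0,0.12]]
    - [1,[0,0,0],[0,0,0.24]]
    - [1,[0,0,0],[0,0,0.36]]
    - [1,[0,0,0],[0,0,0.48]]
    - [1,[0,0,0],[0,0,0.6]]

```text
time_s: 5.4
ee_pos: [431.1, 200.0, 58.0]
ee_rot: [-179.7, -0.4, -25.7]
force: [10.4, 1.3, -10.1]
gripper_width: 10.1
```

```bash
python3 - <<'E'
from h import *
grab('top','t2.png')
s=env.state();print(s['ee_pos'],s['ee_rot'],s['force'],s['torque'],s['qpos'])
crop('t2.png',150,145,290,280,4.4,'c7.png')
E
```

```text
[431.13914825 199.98315889  58.01767399] [-179.65820965   -0.36403699  -25.90233781] [  9.40652854   2.23369555 -10.05689262] [ 0.17030009 -1.22176858  0.02415772] [ 2.35359786e+01  1.86524355e+01  1.15256268e+02 -7.60080906e-02
  4.55949413e+01  4.94901803e+01]
```

View pics/c7.png

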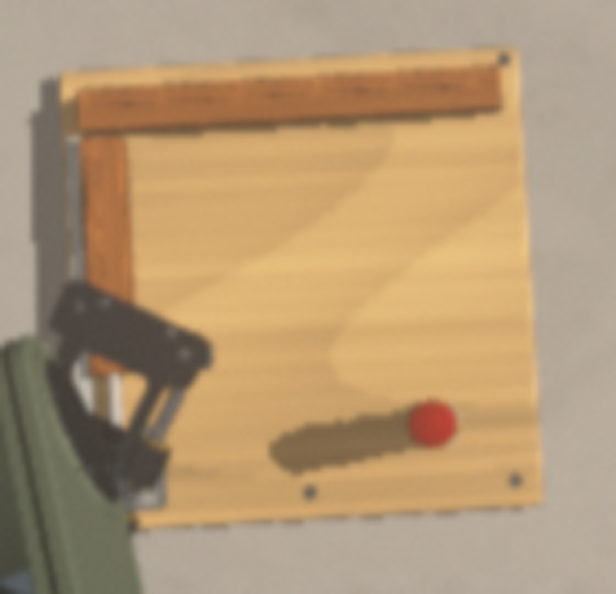

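>>> drive_tool:
  series:
    - [1,[1.3,-0.7,0],[0,0,0.12]]
    - [1,[1.3,-0.7,0],[0,0,0.24]]
    - [1,[1.3,-0.7,0],[0,0,0.36]]
    - [1,[1.3,-0.7,0],[0,0,0.48]]
    - [1,[1.3,-0.7,0],[0,0,0.58]]

```text
time_s: 5.95
ee_pos: [432.5, 198.8, 58.0]
ee_rot: [-179.6, -0.2, -58.8]
force: [11.5, -3.8, -7.6]
gripper_width: 10.0
```

```bash
python3 - <<'E'
from h import *
s=env.state();print(s['ee_pos'],s['ee_rot'],s['force'],s['torque'],s['qpos'])
E
```

```text
[432.4773324  198.81405184  58.02299953] [-179.60309505   -0.23391289  -58.80277901] [11.49067594 -3.79099302 -7.60553089] [-0.74136539 -1.40737938  0.13184298] [ 23.42992608  18.73859542 115.11091562  -0.24876791  45.72588021
  82.4048979 ]
```

>>> drive_tool:
  series:
    - [1,[0.5,-0.8,0],[0,0,0.06]]
    - [1,[0.5,-0.8,0],[0,0,0.12]]
    - [1,[0.5,-0.8,0],[0,0,0.18]]
    - [1,[0.5,-0.8,0],[0,0,0.24]]
    - [1,[0.5,-0.8,0],[0,0,0.25]]

```text
time_s: 6.45
ee_pos: [432.9, 198.1, 58.0]
ee_rot: [-179.6, -0.2, -72.9]
force: [9.9, -5.2, -6.1]
gripper_width: 9.9
```

```bash
python3 - <<'E'
from h import *
s=env.state();print(s['ee_pos'],s['ee_rot'],s['force'],s['torque'],s['qpos'])
E
```

```text
[432.85984515 198.08821158  58.02008221] [-1.79648633e+02 -1.74706657e-01 -7.29375543e+01] [ 9.86531105 -5.17582848 -6.07412926] [-0.93278002 -1.21708361  0.11624463] [ 23.35544972  18.78378432 115.03535892  -0.29568767  45.85113564
  96.49781196]
```

>>> drive_tool:
  series:
    - [1,[0,0,0],[0,0,0.02]]
    - [1,[0,0,0],[0,0,0.04]]
    - [1,[0,0,0],[0,0,0.06]]
    - [1,[0,0,0],[0,0,0.08]]
    - [1,[0,0,0],[0,0,0.08]]

```text
time_s: 6.95
ee_pos: [432.9, 197.8, 58.0]
ee_rot: [-179.6, -0.2, -77.5]
force: [8.9, -6.2, -5.4]
gripper_width: 10.3
```

```bash
python3 - <<'E'
from h import *
s=env.state();print(s['ee_pos'],s['ee_rot'],s['force'],s['torque'],s['qpos'])
E
```

```text
[432.90035933 197.8441701   58.02359   ] [-1.79639025e+02 -1.69898658e-01 -7.74778894e+01] [ 8.90493962 -6.15543032 -5.4401987 ] [-1.14597776 -1.22221325  0.05660505] [ 23.34239313  18.78215611 115.03742628  -0.32697142  45.85821875
 101.04680268]
```

>>> drive_tool:
  series:
    - [0,[0,0,0],[0,0,0]]
    - [0,[0,0,0],[0,0,0]]
    - [0,[0,0,0],[0,0,0]]
    - [0,[0,0,-5],[0,0,0]]
    - [0,[0,0,-30],[0,0,0]]

```text
time_s: 7.45
ee_pos: [427.3, 198.0, 86.5]
ee_rot: [179.7, -0.1, -77.6]
force: [-0.5, -0.1, 0.2]
gripper_width: 46.9
```

>>> drive_tool:
  series:
    - [0,[0,0,-40],[0,0,0]]
    - [0,[0,0,-80],[0,0,0]]
    - [0,[0,0,-120],[0,0,0]]
    - [0,[0,0,-120],[0,0,0]]
    - [0,[0,0,-120],[0,0,0]]

```text
time_s: 7.95
ee_pos: [429.5, 198.9, 208.9]
ee_rot: [-179.9, 0.0, -77.6]
force: [-0.4, -0.2, -0.5]
gripper_width: 86.9
```

```bash
python3 - <<'E'
from h import *
grab('side','s3.png');grab('wrist','w4.png')
s=env.state();print(s['ee_pos'],s['ee_rot'],s['force'],s['torque'],s['qpos'],s['time_s'])
crop('s3.png',220,140,380,300,3.7,'c8.png')
E
```

```text
[428.40509925 198.40600448 206.85978887] [ 1.79854235e+02 -2.19979590e-02 -7.75868379e+01] [-0.58973519  0.15251438 -0.00128457] [-0.06447565  0.0889845  -0.00509823] [2.34498766e+01 9.39768536e+00 1.02915736e+02 6.81785425e-03
 6.78338598e+01 1.01034162e+02] 8.05
```

View pics/c8.png

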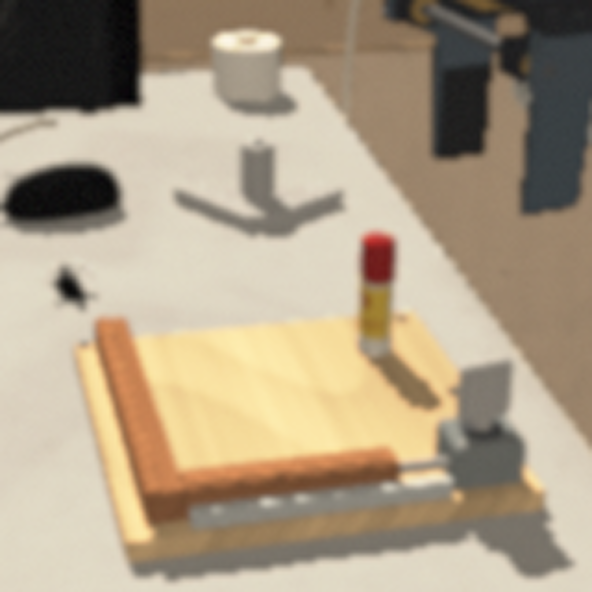

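View pics/w4.png

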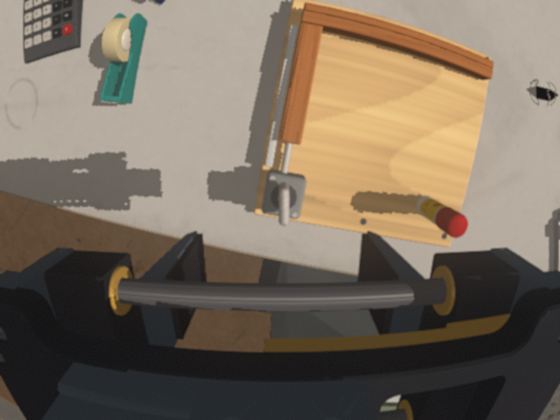

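```bash
python3 - <<'E'
from h import *
crop('w4.png',250,0,370,120,6,'c9.png');crop('w4.png',400,40,500,250,2.8,'c10.png');crop('w4.png',245,130,345,240,5.4,'c11.png')
E
```

```text
(no output)
```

View pics/c9.png

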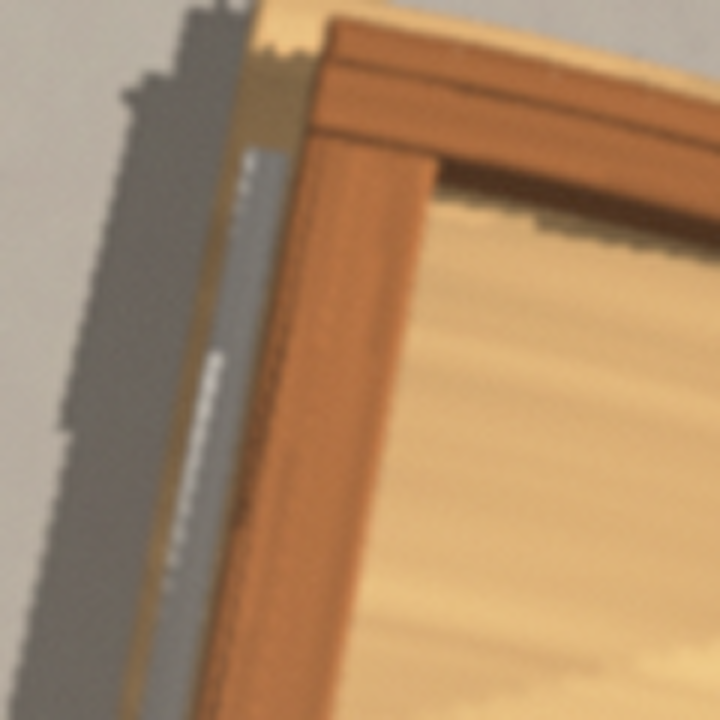

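View pics/c11.png

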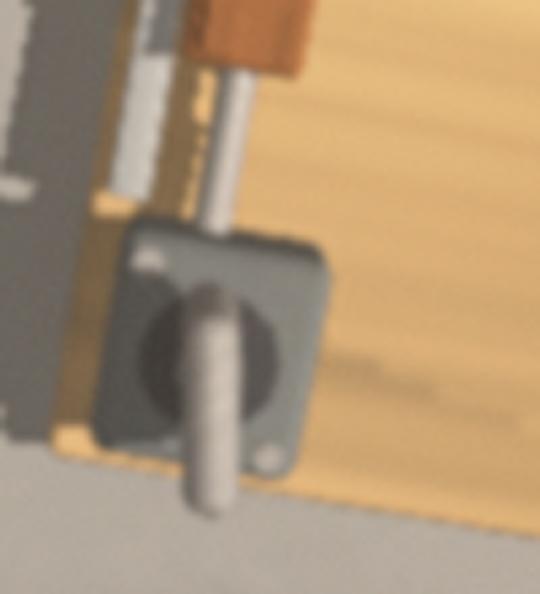

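View pics/c10.png

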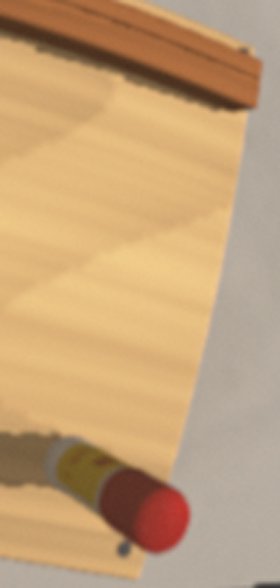

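```bash
python3 - <<'E'
from h import *
def u(x,y,s,x0,y0): return np.array([(x+.5)/s-.5+x0,(y+.5)/s-.5+y0])
pts=[u(437,158,6,250,0),u(310,130,6,250,0),u(55,452,5.4,245,130),u(140,578,2.8,400,40)]
loc=[(92,92,37),(92,117,37),(-130,130,15),(-130,-130,15)]
p,r=boardfit('w4.png',pts,loc,True);print(p,np.degrees(p[2]),r)
c,sn=np.cos(p[2]),np.sin(p[2]); RB=np.array([[c,-sn],[sn,c]])
for n,l in [('key',(-96,100)),('corner',(92,92)),('target',(47,47))]: print(n,RB@l+p[:2])
K=[onz('w4.png',u(x,y,5.4,245,130),94,True) for x,y in [(214,295),(210,515)]]
print('blade',K)
d=delta((428.4,198.4,208,-77.6),(477,-291,208,32));print(d)
E
```

```text
[5.28712712e+02 9.83253603e+01 4.23574246e-02] 2.4269016601410955 [ 1.17664057 -0.69817763 -1.08991731 -0.5505055  -0.5287377   0.89289162
  0.70062129  0.60302716]
key [428.56434195 194.17056923]
corner [616.73447501 194.1385596 ]
target [573.68035157 147.27340778]
blade [array([449.74382426, 200.05782619,  94.        ]), array([412.43835953, 192.46393741,  94.        ])]
[488.4195  57.6252  -0.      -1.9129]
```

```bash
python3 - <<'E'
from h import *
d=delta((428.4,198.4,208,-77.6),(477,-291,208,-58.5));print(d)
E
```

```text
[ 4.884195e+02  5.762520e+01 -0.000000e+00 -3.334000e-01]
```

>>> drive_tool:
  series:
    - [0,[35,4,0],[0,0,-0.03]]
    - [0,[80,9,0],[0,0,-0.07]]
    - [0,[125,15,0],[0,0,-0.1]]
    - [0,[170,20,0],[0,0,-0.13]]
    - [0,[215,25,0],[0,0,-0.16]]

```text
time_s: 8.55
ee_pos: [450.1, -18.2, 206.3]
ee_rot: [179.8, 0.1, -68.3]
force: [0.9, 0.1, 0.3]
gripper_width: 91.0
```

```bash
python3 - <<'E'
from h import *
c=after((428.4,198.4,208,-77.6),(215,25,0),-.16);print(c)
print(delta(c,(477,-291,208,-58.5)))
E
```

```text
[np.float64(450.1512883825644), np.float64(-16.952923021022677), np.float64(208.0), np.float64(-68.43267527790682)]
[ 2.647295e+02  7.576920e+01 -0.000000e+00 -1.734000e-01]
```

>>> drive_tool:
  series:
    - [0,[45,13,0],[0,0,-0.03]]
    - [0,[90,26,0],[0,0,-0.07]]
    - [0,[135,39,0],[0,0,-0.1]]
    - [0,[180,52,0],[0,0,-0.13]]
    - [0,[225,65,0],[0,0,-0.1734]]

```text
time_s: 9.05
ee_pos: [472.5, -251.2, 206.0]
ee_rot: [179.9, 0.2, -58.4]
force: [0.5, 1.2, 1.0]
gripper_width: 90.9
```

```bash
python3 - <<'E'
from h import *
c=after((450.15,-16.95,208,-68.43),(225,65,0),-.1734);print(c)
print(delta(c,(477,-291,208,-58.5)))
E
```

```text
[np.float64(472.42048427398447), np.float64(-250.0894980053835), np.float64(208.0), np.float64(-58.494911832431534)]
[ 3.72732e+01  1.74743e+01 -0.00000e+00  1.00000e-04]
```

>>> drive_tool:
  series:
    - [0,[17,8,0],[0,0,0]]
    - [0,[31,14,0],[0,0,0]]
    - [0,[37.3,17.5,0],[0,0,0]]
    - [0,[37.3,17.5,0],[0,0,0]]
    - [0,[37.3,17.5,0],[0,0,0]]

```text
time_s: 9.55
ee_pos: [478.0, -289.3, 207.8]
ee_rot: [-180.0, 0.1, -58.4]
force: [-0.0, 0.9, 0.4]
gripper_width: 91.3
```

```bash
python3 - <<'E'
from h import *
grab('wrist','w5.png')
s=env.state();print(s['ee_pos'],s['ee_rot'],s['time_s'])
crop('w5.png',150,130,400,300,3.2,'c12.png')
E
```

```text
[ 478.06387588 -289.28968624  207.98029786] [-1.79986311e+02  4.14798569e-02 -5.84186944e+01] 9.6
```

View pics/c12.png

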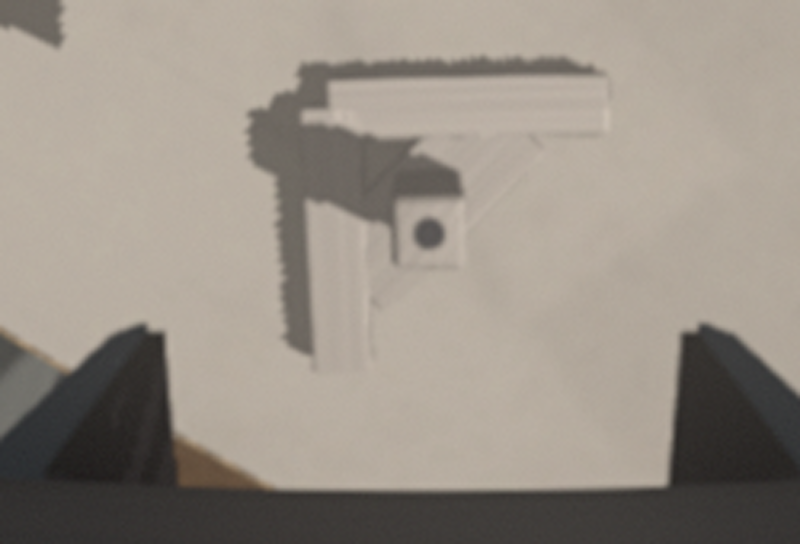

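```bash
python3 - <<'E'
from h import *
def u(x,y): return np.array([(x+.5)/3.2-.5+150,(y+.5)/3.2-.5+130])
f=lambda q,z:onz('w5.png',u(*q),z,True)
P=[f(q,62) for q in [(395,195),(465,195),(464,268),(396,268)]]
print(np.mean(P,0),f((429,232),62),[np.linalg.norm(P[i]-P[i-1]) for i in range(4)])
ang=lambda a,b:np.degrees(np.arctan2(*(b-a)[[1,0]]))
print(ang(P[0],P[1]),ang(P[3],P[2]),ang(P[0],P[3]),ang(P[1],P[2]))
A=[f(q,14) for q in [(330,79),(607,73)]];print(A,ang(*A),np.linalg.norm(A[1]-A[0]))
A=[f(q,14) for q in [(330,135),(607,132)]];print(ang(*A))
B=[f(q,14) for q in [(304,200),(314,370)]];print(B,ang(*B))
B=[f(q,14) for q in [(364,210),(371,370)]];print(B,ang(*B))
E
```

```text
[ 476.28212509 -293.18476413   62.        ] [ 476.06077031 -292.94888873   62.        ] [np.float64(23.603884201362145), np.float64(21.79456748090586), np.float64(23.608884508959296), np.float64(21.552868926267827)]
-58.395024216415145 -58.40906787688585 -148.0347212294801 -148.62137392636703
[array([ 495.24640749, -240.50614958,   14.        ]), array([ 548.75256225, -322.46132494,   14.        ])] -56.86064655168405 97.87522345135828
-57.572291147053654
[array([ 452.78504482, -254.67231987,   14.        ]), array([ 397.89967138, -290.40149269,   14.        ])] -146.93675633367297
[array([ 460.91553423, -275.07355211,   14.        ]), array([ 409.31357346, -308.72818898,   14.        ])] -146.88773555135043
```

>>> drive_tool:
  series:
    - [0,[1,1.4,25],[0,0,-0.0175]]
    - [0,[1,1.4,55],[0,0,-0.0175]]
    - [0,[1,1.4,85],[0,0,-0.0175]]
    - [0,[1,1.4,110],[0,0,-0.0175]]
    - [0,[1,1.4,120],[0,0,-0.0175]]

```text
time_s: 10.1
ee_pos: [476.1, -290.3, 85.9]
ee_rot: [179.9, 0.2, -57.4]
force: [0.0, 0.5, 0.4]
gripper_width: 91.3
```

```bash
python3 - <<'E'
from h import *
env.grab_frame('side')
grab('wrist','w6.png')
s=env.state();print(s['ee_pos'],s['ee_rot'],s['time_s'])
crop('w6.png',150,130,400,300,3.2,'c13.png')
E
```

```text
[ 476.84924705 -291.03220514   87.0472217 ] [ 1.79946234e+02  1.46287855e-01 -5.74314494e+01] 10.2
```

View pics/c13.png

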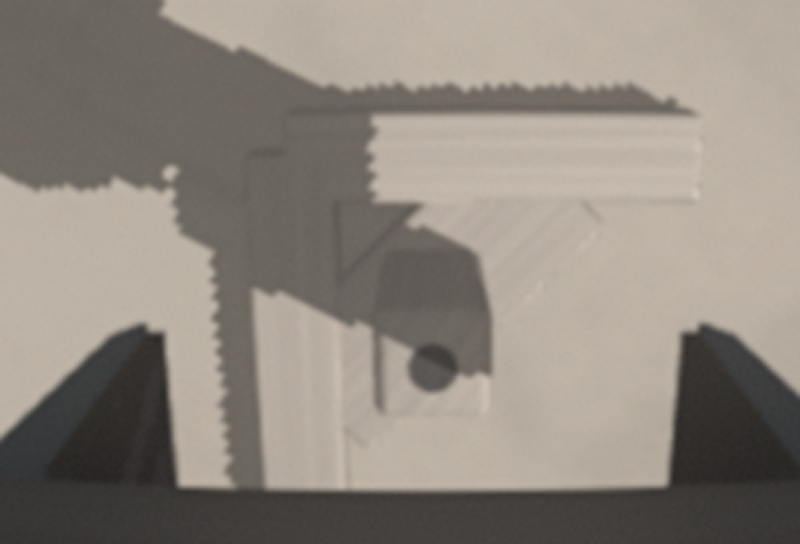

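```bash
python3 - <<'E'
from h import *
def u(x,y): return np.array([(x+.5)/3.2-.5+150,(y+.5)/3.2-.5+130])
print(onz('w6.png',u(433,367),62,True))
s=env.state();print(s['ee_pos'],s['force'],s['torque'])
P=s['ee_pos'].copy();P[2]=62;q=proj('w6.png',P,True)[0];print((q-[150,130])*3.2)
E
```

```text
[ 475.89787239 -293.09144311   62.        ]
[ 476.84924705 -291.03220514   87.0472217 ] [ 0.11663106 -0.54913139 -0.57741453] [-0.04818522  0.09201997 -0.06418395]
[425.82013554 357.00469064]
```

>>> drive_tool:
  series:
    - [0,[0.7,0.7,20],[0,0,0]]
    - [0,[0.7,0.7,40],[0,0,0]]
    - [0,[0.7,0.7,57],[0,0,0]]
    - [0,[0.7,0.7,64],[0,0,0]]
    - [0.5,[0.7,0.7,64],[0,0,0]]
  squeeze: 50

```text
time_s: 10.7
ee_pos: [477.5, -293.2, 24.3]
ee_rot: [-180.0, -0.0, -57.5]
force: [-0.5, -0.8, 0.3]
gripper_width: 85.8
```

>>> drive_tool:
  series:
    - [1,[0,0,0],[0,0,0]]
    - [1,[0,0,0],[0,0,0]]
    - [1,[0,0,0],[0,0,0]]
    - [1,[0,0,0],[0,0,0]]
    - [1,[0,0,0],[0,0,0]]

```text
time_s: 11.2
ee_pos: [477.3, -293.3, 24.2]
ee_rot: [-180.0, -0.0, -57.5]
force: [0.4, -0.2, 0.1]
gripper_width: 46.0
```

>>> drive_tool:
  series:
    - [1,[0,0,0],[0,0,0]]
    - [1,[0,0,0],[0,0,0]]
    - [1,[0,0,0],[0,0,0]]
    - [1,[0,0,0],[0,0,0]]
    - [1,[0,0,0],[0,0,0]]

```text
time_s: 11.7
ee_pos: [477.0, -293.0, 23.9]
ee_rot: [180.0, 0.0, -57.5]
force: [-0.8, 0.6, 1.2]
gripper_width: 23.7
```

```bash
python3 - <<'E'
from h import *
s=env.state();print(s['ee_pos'],s['ee_rot'],s['force'],s['torque'],s['gripper_width'])
E
```

```text
[ 477.01462949 -293.04888871   23.8668157 ] [ 1.79994766e+02  2.98048258e-02 -5.74896801e+01] [-0.8027083   0.61218395  1.18985086] [ 0.04819591  0.21942357 -0.02592308] 23.741096558831163
```

>>> drive_tool:
  series:
    - [1,[0,0,-10],[0,0,0]]
    - [1,[0,0,-40],[0,0,0]]
    - [1,[0,0,-80],[0,0,0]]
    - [1,[0,0,-120],[0,0,0]]
    - [1,[0,0,-140],[0,0,0]]

```text
time_s: 12.2
ee_pos: [478.6, -294.1, 168.1]
ee_rot: [-179.8, -0.3, -57.5]
force: [0.8, -0.2, -2.5]
gripper_width: 24.0
```

```bash
python3 - <<'E'
from h import *
grab('wrist','w7.png')
s=env.state();print(s['ee_pos'],s['ee_rot'],s['force'],s['torque'],s['gripper_width'])
c=(476.07,-293.56,164,-57.5)
print(delta(c,(545,-80,164,-72)),delta(c,(562.6,136.3,164,-87.7)))
E
```

```text
[ 479.59960287 -294.83004669  170.32983126] [-179.74900519   -0.54211117  -57.49303552] [ 1.78681271 -1.15443965 -0.10059706] [-0.16335787  0.0841214  -0.02430495] 23.769400124123838
[-143.0786 -172.8807   -0.        0.2531] [-316.0477 -303.9423   -0.        0.5271]
```

View pics/w7.png

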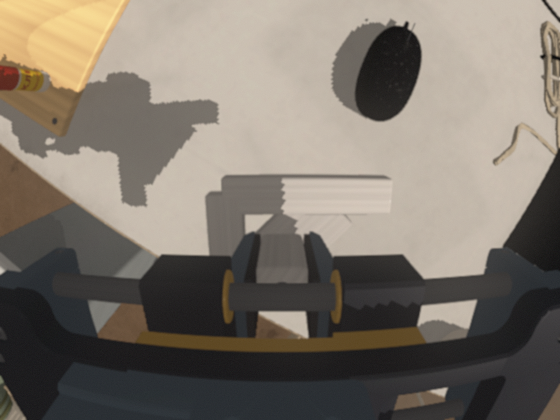

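>>> drive_tool:
  series:
    - [1,[-12,-12,0],[0,0,0.02]]
    - [1,[-32,-31,0],[0,0,0.05]]
    - [1,[-58,-56,0],[0,0,0.09]]
    - [1,[-84,-81,0],[0,0,0.13]]
    - [1,[-110,-106,0],[0,0,0.17]]

```text
time_s: 12.75
ee_pos: [506.9, -142.1, 163.1]
ee_rot: [179.9, 0.1, -67.4]
force: [0.5, 0.4, -2.4]
gripper_width: 23.9
```

```bash
python3 - <<'E'
from h import *
c=(476.07,-293.56,164,-57.5)
c=after(c,(-110,-106,0),.17);print(c)
print(delta(c,(562.6,136.3,164,-87.7)))
E
```

```text
[np.float64(506.3665363380153), np.float64(-143.83318247581923), np.float64(164.0), np.float64(-67.24028251722399)]
[-236.5658 -160.2293   -0.        0.3571]
```

>>> drive_tool:
  series:
    - [1,[-26,-18,0],[0,0,0.04]]
    - [1,[-54,-36,0],[0,0,0.08]]
    - [1,[-84,-57,0],[0,0,0.13]]
    - [1,[-114,-77,0],[0,0,0.17]]
    - [1,[-144,-97,0],[0,0,0.22]]

```text
time_s: 13.25
ee_pos: [540.7, 28.2, 163.1]
ee_rot: [179.9, 0.0, -79.9]
force: [-0.2, -0.8, -1.5]
gripper_width: 24.1
```

```bash
python3 - <<'E'
from h import *
c=(506.3665,-143.833,164,-67.2403)
c=after(c,(-144,-97,0),.22);print(c)
print(delta(c,(562.6,136.3,164,-87.7)))
E
```

```text
[np.float64(540.104782686128), np.float64(26.4806174279406), np.float64(164.0), np.float64(-79.84537149287812)]
[-104.1331  -41.5046   -0.        0.1371]
```

>>> drive_tool:
  series:
    - [1,[-30,-12,0],[0,0,0.04]]
    - [1,[-60,-24,0],[0,0,0.08]]
    - [1,[-85,-34,0],[0,0,0.12]]
    - [1,[-100,-40,0],[0,0,0.137]]
    - [1,[-104.1,-41.5,0],[0,0,0.137]]

```text
time_s: 13.75
ee_pos: [563.3, 138.2, 162.9]
ee_rot: [179.9, 0.0, -87.6]
force: [-0.6, -1.3, -2.3]
gripper_width: 23.9
```

>>> drive_tool:
  series:
    - [1,[0,0,0],[0,0,0]]
    - [1,[0,0,20],[0,0,0]]
    - [1,[0,0,40],[0,0,0]]
    - [1,[0,0,60],[0,0,0]]
    - [1,[0,0,70],[0,0,0]]

```text
time_s: 14.25
ee_pos: [562.2, 135.0, 92.1]
ee_rot: [179.8, -0.1, -87.7]
force: [0.5, 0.1, -2.2]
gripper_width: 24.0
```

```bash
python3 - <<'E'
from h import *
grab('side','s8.png'); grab('wrist','w8.png'); grab('top','t8.png')
s=env.state();print(s['ee_pos'],s['ee_rot'],s['force'],s['torque'],s['gripper_width'],s['time_s'])
crop('t8.png',150,145,290,280,4.4,'c14.png')
crop('s8.png',220,140,380,300,3.7,'c15.png')
E
```

```text
[563.40126956 135.82885137  93.71300423] [ 1.79940108e+02 -1.72717817e-02 -8.77246408e+01] [ 0.50366925  0.4166584  -1.42783329] [-0.03760451  0.18848712  0.00427942] 23.57034800200243 14.4
```

View pics/w8.png

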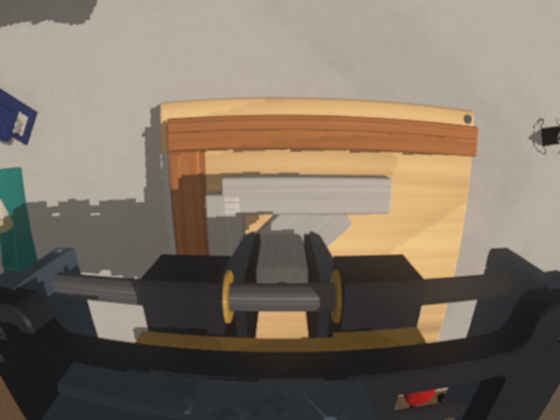

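View pics/c14.png

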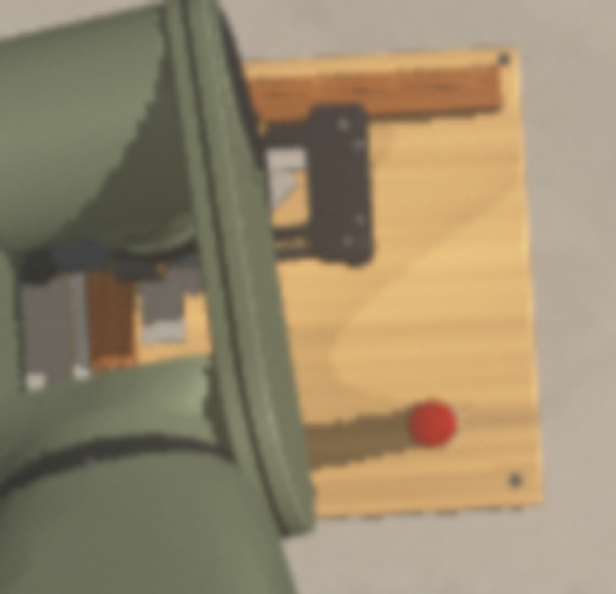

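View pics/c15.png

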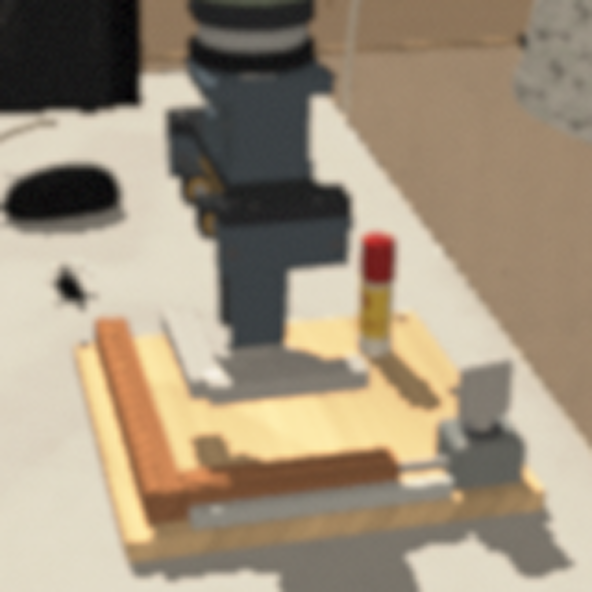

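```bash
python3 - <<'E'
from h import *
crop('w8.png',155,95,325,235,4.7,'c16.png');crop('w8.png',320,95,490,235,4.7,'c17.png')
E
```

```text
(no output)
```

View pics/c16.png

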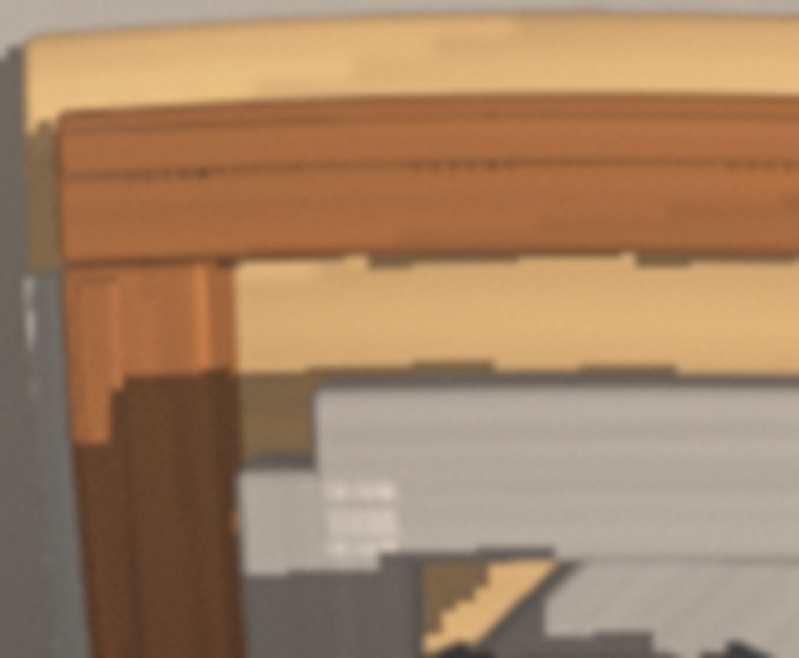

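View pics/c17.png

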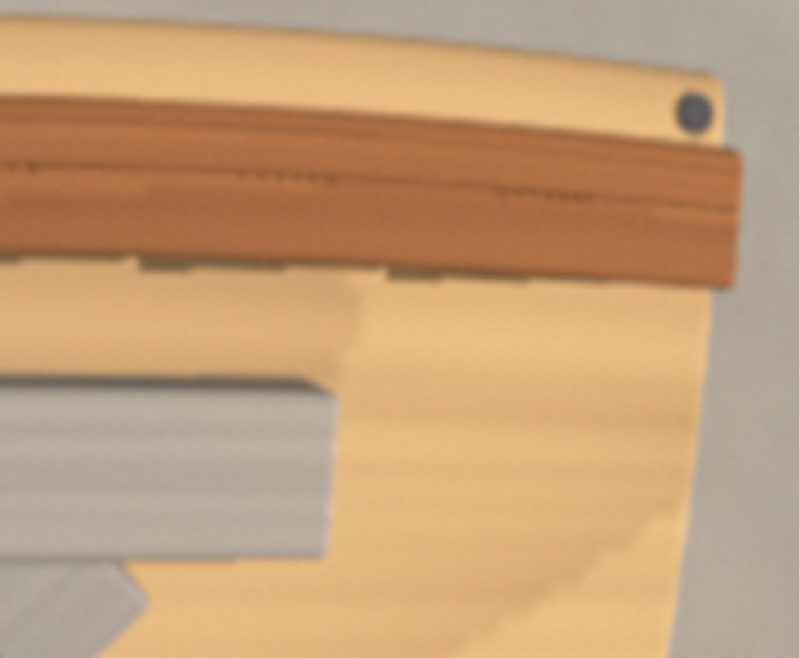

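```bash
python3 - <<'E'
from h import *
a=lambda x,y,z:onz('w8.png',np.array([(x+.5)/4.7-.5+155,(y+.5)/4.7-.5+95]),z,True)
b=lambda x,y,z:onz('w8.png',np.array([(x+.5)/4.7-.5+320,(y+.5)/4.7-.5+95]),z,True)
ang=lambda p,q:np.degrees(np.arctan2(*(q-p)[[1,0]]))
F0,F1=a(65,264,37),b(735,288,37);print('far',F0,F1,ang(F1,F0)-90,np.linalg.norm(F0-F1))
C=a(235,262,37);S=a(243,655,37);print('corner',C,'side',S,ang(S,C))
B0,B1=a(28,42,15),b(715,75,15);print('boardfar',B0,B1,ang(B1,B0)-90,np.linalg.norm(B0-B1))
zt=93.7-24+14
X0,X1=a(318,391,zt),b(335,395,zt);print('sqx',X0,X1,ang(X1,X0)-90,np.linalg.norm(X0-X1))
Y0=a(240,470,zt);Y1=a(245,570,zt);print('sqy',Y0,Y1,ang(Y1,Y0))
b2=np.radians(2.3);RB=np.array([[np.cos(b2),-np.sin(b2)],[np.sin(b2),np.cos(b2)]])
print('gap x,y',(RB.T@(C-X0)[:2])[0],(RB.T@(C-Y0)[:2])[1])
E
```

```text
far [615.94506732 217.63166071  37.        ] [625.24572342 -16.50648487  37.        ] 2.274761001447615 234.3227974826468
corner [616.31915216 190.41076499  37.        ] side [554.10876583 190.13525733  37.        ] 0.25374096268357055
boardfar [651.62992996 232.31585076  15.        ] [662.42134872 -22.64126627  15.        ] 2.4236778272174178 255.18539583096995
sqx [605.18820795 169.19953026  83.7       ] [609.02752102  72.69478852  83.7       ] 2.2782350992441565 96.58108252858231
sqy [595.17426951 178.95502911  83.7       ] [582.47116548 178.59211007  83.7       ] 1.6364563079834025
gap x,y 11.97322193429371 10.597925037865965
```

>>> drive_tool:
  series:
    - [1,[0,0,15],[0,0,0]]
    - [1,[0,0,30],[0,0,0]]
    - [1,[0,0,42],[0,0,0]]
    - [1,[0,0,50],[0,0,0]]
    - [1,[0,0,52],[0,0,0]]

```text
time_s: 14.9
ee_pos: [563.5, 136.5, 41.5]
ee_rot: [180.0, -0.0, -87.7]
force: [0.1, -0.2, -2.5]
gripper_width: 23.9
```

>>> drive_tool:
  series:
    - [1,[0,0,0.5],[0,0,0]]
    - [1,[0,0,1],[0,0,0]]
    - [1,[0,0,2],[0,0,0]]
    - [1,[0,0,2.5],[0,0,0]]
    - [1,[0,0,2.5],[0,0,0]]

```text
time_s: 15.4
ee_pos: [563.7, 136.7, 39.6]
ee_rot: [-180.0, 0.0, -87.7]
force: [-0.7, 0.1, -1.8]
gripper_width: 23.8
```

```bash
python3 - <<'E'
from h import *
s=env.state();print(s['ee_pos'],s['ee_rot'],s['force'],s['torque'],s['gripper_width'],s['time_s'])
E
```

```text
[563.66333394 136.65489595  39.58303765] [-1.79989281e+02  7.24005350e-03 -8.76847093e+01] [-0.69697896  0.11046476 -1.84968819] [-0.06694857  0.17589021  0.02939957] 23.831071206703356 15.4
```

>>> drive_tool:
  series:
    - [1,[-1.5,-1.5,0.5],[0,0,0]]
    - [1,[-3.5,-3.5,0.8],[0,0,0]]
    - [1,[-5.5,-5.5,0.8],[0,0,0]]
    - [1,[-7.5,-7.5,0.8],[0,0,0]]
    - [1,[-8,-8,0.8],[0,0,0]]

```text
time_s: 15.9
ee_pos: [571.6, 145.1, 38.9]
ee_rot: [-180.0, -0.0, -87.7]
force: [-0.4, -1.3, 1.7]
gripper_width: 23.8
```

>>> drive_tool:
  series:
    - [1,[0,-0.5,0],[0,0,0]]
    - [1,[0,-1,0],[0,0,0]]
    - [1,[0,-1.5,0],[0,0,0]]
    - [1,[0,-2,0],[0,0,0]]
    - [1,[0,-2,0],[0,0,0]]

```text
time_s: 16.4
ee_pos: [573.2, 145.2, 38.9]
ee_rot: [180.0, 0.0, -87.7]
force: [-3.5, 1.0, 5.2]
gripper_width: 23.6
```

```bash
python3 - <<'E'
from h import *
s=env.state();print(s['ee_pos'],s['ee_rot'],s['force'],s['torque'],s['gripper_width'],s['time_s'])
E
```

```text
[573.20712446 145.18279623  38.87228371] [ 1.79993944e+02  2.25423350e-02 -8.76941216e+01] [-3.49198463  1.00010408  5.17747951] [ 0.06312943  0.7638438  -0.02128937] 23.58676020231043 16.4
```

>>> drive_tool:
  series:
    - [1,[0,-0.3,-0.3],[0,0,0]]
    - [1,[0,-0.6,-0.5],[0,0,0]]
    - [1,[0,-1,-0.5],[0,0,0]]
    - [1,[0,-1.3,-0.5],[0,0,0]]
    - [1,[0,-1.5,-0.5],[0,0,0]]

```text
time_s: 16.9
ee_pos: [573.6, 145.2, 39.0]
ee_rot: [179.9, 0.0, -87.7]
force: [-5.1, 1.0, 4.0]
gripper_width: 23.4
```

>>> drive_tool:
  series:
    - [1,[0,-0.4,0],[0,0,0]]
    - [1,[0,-0.8,0],[0,0,0]]
    - [1,[0,-1.2,0],[0,0,0]]
    - [1,[0,-1.5,0],[0,0,0]]
    - [1,[0,-1.5,0],[0,0,0]]

```text
time_s: 17.4
ee_pos: [573.8, 145.2, 39.1]
ee_rot: [179.7, 0.0, -87.7]
force: [-9.1, 1.8, 6.1]
gripper_width: 23.8
```

```bash
python3 - <<'E'
from h import *
s=env.state();print(s['ee_pos'],s['ee_rot'],s['force'],s['torque'],s['gripper_width'],s['time_s'])
E
```

```text
[573.80625357 145.2342956   39.10111181] [ 1.79695196e+02  1.34935962e-02 -8.77404389e+01] [-9.09713859  1.79599109  6.06151562] [ 0.22356701  1.59528259 -0.17541549] 23.78131226532439 17.4
```

>>> drive_tool:
  series:
    - [1,[-0.5,0,0],[0,0,0]]
    - [1,[-1,0,0],[0,0,0]]
    - [1,[-1.5,0,0],[0,0,0]]
    - [1,[-2,0,0],[0,0,0]]
    - [1,[-2,0,0],[0,0,0]]

```text
time_s: 17.9
ee_pos: [573.8, 145.3, 39.1]
ee_rot: [179.7, -0.2, -87.7]
force: [-7.9, -5.6, 8.3]
gripper_width: 23.7
```

>>> drive_tool:
  series:
    - [1,[-0.4,0,0],[0,0,0]]
    - [1,[-0.8,0,0],[0,0,0]]
    - [1,[-1.2,0,0],[0,0,0]]
    - [1,[-1.5,0,0],[0,0,0]]
    - [1,[-1.5,0,0],[0,0,0]]

```text
time_s: 18.4
ee_pos: [573.9, 145.7, 39.2]
ee_rot: [179.7, -0.2, -87.7]
force: [-8.0, -8.3, 9.8]
gripper_width: 23.9
```

>>> drive_tool:
  series:
    - [1,[-0.4,0,0],[0,0,0]]
    - [1,[-0.8,0,0],[0,0,0]]
    - [1,[-1.2,0,0],[0,0,0]]
    - [1,[-1.5,0,0],[0,0,0]]
    - [1,[-1.5,0,0],[0,0,0]]

```text
time_s: 18.9
ee_pos: [573.8, 146.7, 39.2]
ee_rot: [179.7, -0.3, -87.7]
force: [-8.1, -9.5, 8.7]
gripper_width: 24.0
```

```bash
python3 - <<'E'
from h import *
s=env.state();print(s['ee_pos'],s['ee_rot'],s['force'],s['torque'],s['gripper_width'],s['time_s'])
E
```

```text
[573.83135174 146.71009265  39.19842644] [179.68379864  -0.29718096 -87.72147801] [-8.05661864 -9.54308378  8.664014  ] [-1.74327477  1.34588252 -0.58690279] 23.95016585335206 18.9
```

>>> drive_tool:
  series:
    - [1,[-0.4,0,-0.4],[0,0,0]]
    - [1,[-0.8,0,-0.8],[0,0,0]]
    - [1,[-1.2,0,-0.8],[0,0,0]]
    - [1,[-1.5,0,-0.8],[0,0,0]]
    - [1,[-1.5,0,-0.8],[0,0,0]]

```text
time_s: 19.4
ee_pos: [573.8, 149.1, 39.2]
ee_rot: [179.7, -0.2, -87.7]
force: [-7.0, -6.5, 4.7]
gripper_width: 23.7
```

```bash
python3 - <<'E'
from h import *
grab('wrist','w9.png')
s=env.state();print(s['ee_pos'],s['ee_rot'],s['force'],s['torque'],s['gripper_width'],s['time_s'])
crop('w9.png',155,95,325,235,4.7,'c18.png')
E
```

```text
[573.7607863  149.0582598   39.23812887] [179.67531459  -0.22348645 -87.73379076] [-6.2380548  -6.58729049  4.13300323] [-1.22723264  1.19712987 -0.50950164] 23.496336909908237 19.45
```

View pics/c18.png

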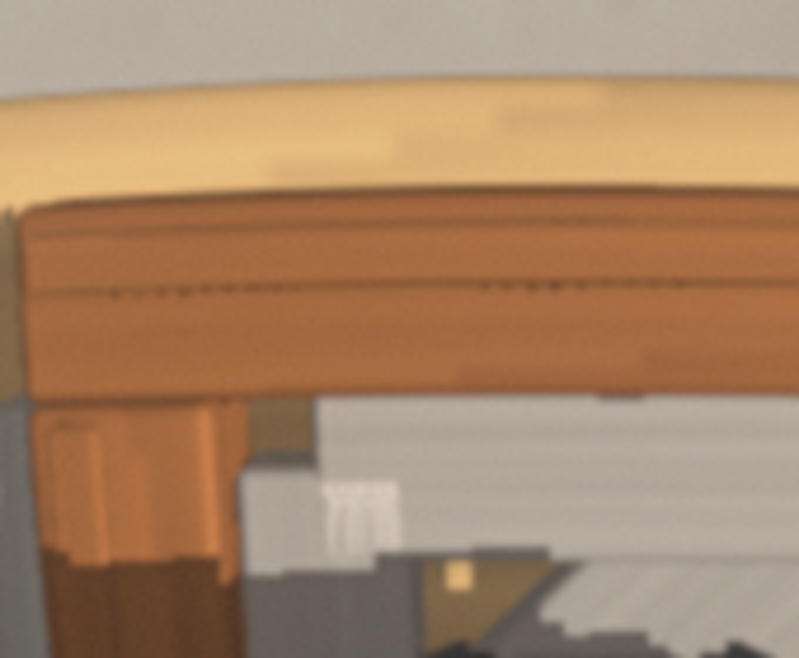

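>>> drive_tool:
  series:
    - [1,[-0.4,0,-0.3],[0,0,0]]
    - [1,[-0.8,0,-0.3],[0,0,0]]
    - [1,[-1.2,0,-0.3],[0,0,0]]
    - [1,[-1.5,0,-0.3],[0,0,0]]
    - [1,[-1.5,0,-0.3],[0,0,0]]

```text
time_s: 19.95
ee_pos: [573.7, 149.6, 39.3]
ee_rot: [179.7, -0.3, -87.7]
force: [-5.5, -10.6, 3.4]
gripper_width: 23.9
```

```bash
python3 - <<'E'
from h import *
s=env.state();print(s['ee_pos'],s['ee_rot'],s['force'],s['torque'],s['gripper_width'],s['time_s'])
E
```

```text
[573.69835231 149.62810256  39.25956488] [179.65524581  -0.31069245 -87.71378995] [ -5.51523089 -10.58911251   3.41398427] [-1.65756028  1.19165549 -0.53968153] 23.8584831532219 19.95
```

>>> drive_tool:
  series:
    - [1,[-0.4,-0.4,0],[0,0,0]]
    - [1,[-0.8,-0.8,0],[0,0,0]]
    - [1,[-1.2,-1.2,0],[0,0,0]]
    - [1,[-1.5,-1.5,0],[0,0,0]]
    - [1,[-1.5,-1.5,0],[0,0,0]]

```text
time_s: 20.45
ee_pos: [573.7, 149.7, 39.4]
ee_rot: [179.5, -0.4, -87.7]
force: [-8.2, -12.9, 6.3]
gripper_width: 24.1
```

```bash
python3 - <<'E'
from h import *
grab('wrist','w10.png')
grab('side','s10.png')
s=env.state();print(s['ee_pos'],s['ee_rot'],s['force'],s['torque'],s['gripper_width'],s['time_s'])
crop('w10.png',155,95,325,235,4.7,'c19.png')
crop('w10.png',320,95,490,235,4.7,'c20.png')
crop('s10.png',220,200,380,300,4.5,'c21.png')
E
```

```text
[573.74894144 149.69750024  39.39843011] [179.47924761  -0.44329635 -87.69797223] [ -8.93632825 -14.49781989   6.3729154 ] [-2.30060042  1.55622584 -0.59993943] 23.898793822501567 20.55
```

View pics/c19.png

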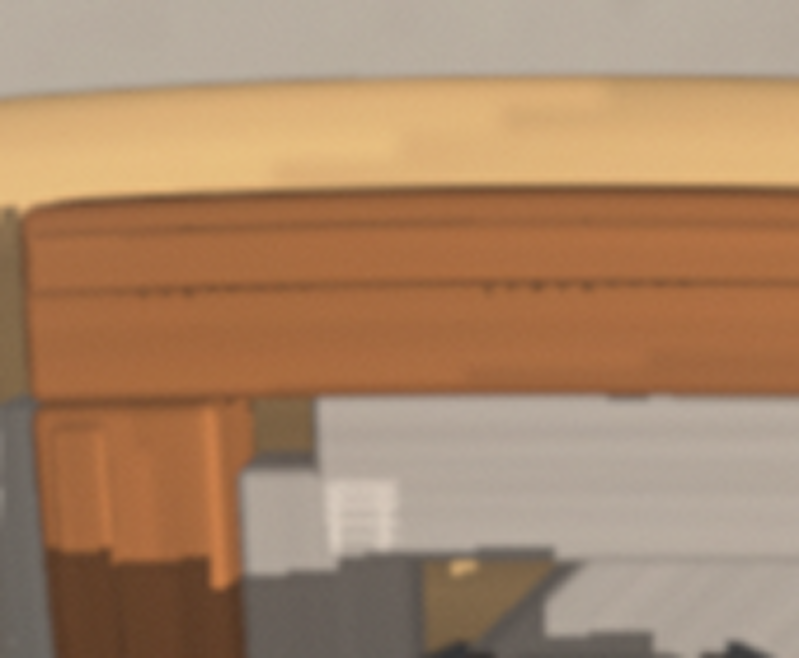

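View pics/c20.png

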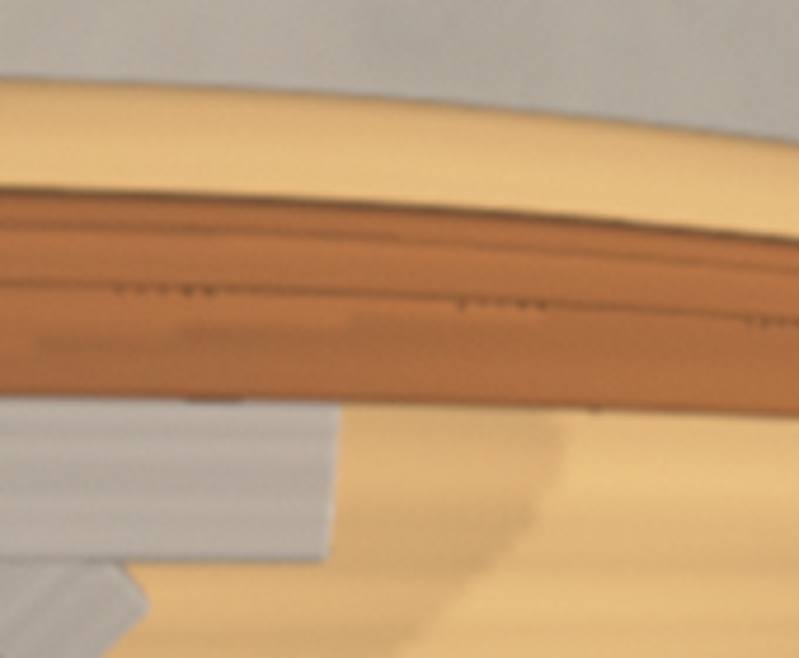

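View pics/c21.png

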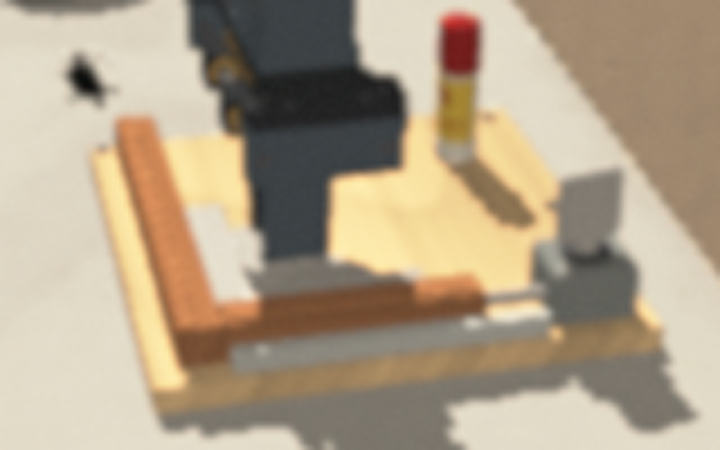

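>>> drive_tool:
  series:
    - [1,[-0.2,-0.5,-0.2],[0,0,0]]
    - [1,[-0.4,-1,-0.4],[0,0,0]]
    - [1,[-0.6,-1.5,-0.6],[0,0,0]]
    - [1,[-0.8,-2,-0.6],[0,0,0]]
    - [1,[-0.8,-2,-0.6],[0,0,0]]

```text
time_s: 21.05
ee_pos: [573.8, 149.7, 39.6]
ee_rot: [179.2, -0.5, -87.7]
force: [-12.6, -16.8, 6.8]
gripper_width: 23.6
```

>>> drive_tool:
  series:
    - [1,[0,0,0],[0,0,0]]
    - [1,[0,0,0],[0,0,0]]
    - [1,[0,0,0],[0,0,0]]
    - [1,[0,0,0],[0,0,0]]
    - [1,[0,0,0],[0,0,0]]

```text
time_s: 21.55
ee_pos: [573.8, 149.7, 39.6]
ee_rot: [179.2, -0.5, -87.7]
force: [-12.4, -16.1, 7.7]
gripper_width: 23.6
```

```bash
python3 - <<'E'
from h import *
grab('wrist','w11.png')
grab('top','t11.png')
s=env.state();print(s['ee_pos'],s['ee_rot'],s['force'],s['torque'],s['gripper_width'],s['time_s'])
crop('w11.png',155,95,325,235,4.7,'c22.png')
crop('w11.png',320,95,490,235,4.7,'c23.png')
E
```

```text
[573.81393458 149.7670903   39.57854522] [179.23837315  -0.52406225 -87.69398891] [-12.26220303 -16.28685196   7.97266704] [-2.57365518  1.91388503 -0.65301857] 23.60371354240174 21.65
```

View pics/c22.png

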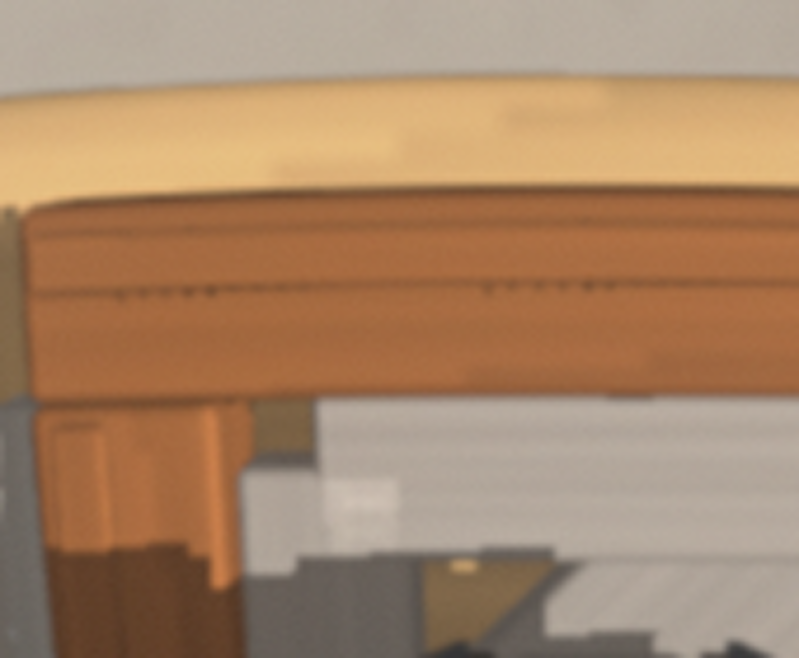

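View pics/t11.png

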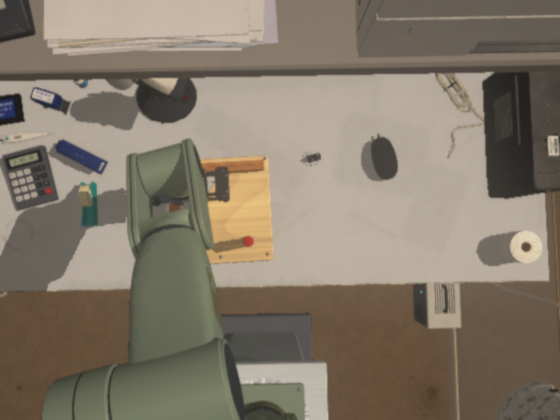

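```bash
python3 - <<'E'
from h import *
print(env.job_done())
s=env.state();print(s['ee_pos'],s['force'],s['time_s'])
E
```

```text
the job is handed in; nothing more can be done
None
the job is handed in; nothing more can be done
```

I wound the key to its stop and pressed the steel square into the inside corner. I handed the job in at about 21.7 s with the gripper still holding the square there. The hand-in gave no verdict, so what follows is from my own last checks.

- **Key:** it reads about 2.96–2.98 rad from the tool angle and from a camera view of the blade. The pictures show the gap between the rails closed.
- **Square against the rails:** the tool stopped moving in both directions while the pushing force kept rising. It ended at about 12 N towards the far rail and 16 N towards the side rail. These are wrist readings that include some friction, so I could not measure the force on each rail separately.
- **Square's pose:** before pressing, it matched the far rail's direction to within about 0.1°. The tool's heading stayed the same to within about 0.1° while pressing. The tool tilted about 0.9° (0.016 rad) under load and still pushed on the board with about 8 N.
- **Position:** the square stopped within about 1 mm of where the first camera measurements put the corner. Separate estimates of the board's position differed by up to 3 mm, so I relied on the contact rather than the pictures.
- **Glue stick:** the last top picture shows it standing where it started.

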